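# Show which tub is open and which lid fits it

## Task

I am putting lids back on the food tubs: show me which tub still stands open by holding your fingertips about three centimetres above the middle of its mouth for two full seconds, then show me the lid that fits it by holding them about three centimetres above the middle of that lid, again for two full seconds, and finish still pointing there. Only point: do not touch, shift or lift any tub or lid, and keep well above the other tubs and lids when passing over them, so that you seem to point at none of those.

Things in the scene. Friction and masses are not known exactly. Their poses are not given: they have to be found in the camera images.
- open_tub: the tub without a lid: round white plastic food tub, empty and open at the top, 120 mm across the rim, 100 mm across the foot, 65 mm high, wall 3 mm. Origin: centre of its underside, z up. Stands upright on the counter
- open_tub_mouth (a point): centre of the open tub's mouth, level with its rim, 65 mm above the counter
- large_round_lid: loose grey round snap lid, 124 mm across, 9 mm thick with a 2 mm higher bead near its edge, lying on the counter: the one that fits the open tub. Origin: centre of its underside, z up; the small pull tab (24 mm wide, sticking out 11 mm) is on its -x side. Lies right way up.
- large_round_lid_top (a point): centre of the large round lid's upper face, 9 mm above the counter
- small_round_lid: loose grey round snap lid, 100 mm across, 9 mm thick, too small for the open tub. Origin: centre of its underside, z up; the small pull tab (24 mm wide, sticking out 11 mm) is on its -x side. Lies right way up.
- square_lid: loose grey square snap lid with round corners, 106 x 106 mm, 9 mm thick. Origin: centre of its underside, z up; the small pull tab (24 mm wide, sticking out 11 mm) is on its -x side. Lies right way up.
- square_tub: square white tub with its grey lid on, 106 x 106 mm over the lid (its pull tab sticks out 11 mm more), 75 mm high. Origin: centre of its underside, z up. Stands on the counter
- small_tub: small round white tub with its grey lid on, 100 mm across the lid (its pull tab sticks out 11 mm more), 85 mm high. Origin: centre of its underside, z up. Stands on the counter. The six things stand in two rows (near and far from the robot) of three, any of them in any place, centres at least 160 mm apart along a row and 155 mm between rows
Mind the look-alikes: they are no part of the job. Leave any turquoise look-alike of the open_tub alone. What is shaped like the square_tub but pink is not meant.

How it is judged:
By the outcome, as a careful person would: the job done as asked, in the order asked, and still so for the second after the job is handed in, with the robot touching nothing.
It also fails if it takes over 42 s, if anything falls off the work surface, if the arm or the gripper's body presses on something with over 40 N, if the wrist force passes 120 N, or if a joint passes its speed limit or range.

## Robot

A 7-joint arm with a two-finger parallel gripper is mounted at the origin on the work surface. World frame = base frame: x ahead of the robot, y to its left, z up, the work surface at z = 0. Lengths are in m, angles in rad, forces in N, time in s.
With the tool pointing down it reaches from about 0.425 to 0.875 m from the base axis. Payload 4.7 kg.
Tool frame: the origin (TCP) lies midway between the tips of the shut fingers; the grasp point (between the pads) lies ctrl.grasp_offset behind it (ctrl.grasp_offset is the distance from the TCP to the grasp point, in m); z points along the fingers, y is the line along which they close (so a half turn about z gives the same grasp; the last joint's range is limited). The gripper opens to 87 mm and grips with 3 to 60 N. Pads are 19 mm wide; open, the fingers measure 117 mm over their backs; the gripper's body (75 mm by 190 mm) begins 51 mm behind the grasp point.
Start: joints at [1.216, 0.321, -0.07, 1.45, 0.023, 1.371, -0.057], TCP at [0.234, -0.606, 0.223] pointing down, gripper open.
Joint ranges: [-2.86, 2.86], [-0.3, 2.09], [-1.38, 1.24], [0.06, 2.45], [-1.56, 4.7], [0.09, 2.05], [-2.69, 2.69]. Speed limits (rad/s): [2.57, 2.57, 3.14, 3.14, 3.14, 3.14, 3.14].

## Interface

Orientations are given as a rotation vector (axis times angle).
In Python, from bench import ctrl gives the robot as it stands. The module is installed in compiled form; this text tells all that it offers.
- The arm moves only by the tool jog_arm, never from a script. Its argument "moves" is one flat list of numbers, 7 for each row, row after row: the shift along the tool's x, y, z in units of 30 cm (1.0 is 30 cm), then the turn, a rotation vector about the tool's x, y, z in units of 60 degrees (1.0 is 60 degrees), then the gripper's target within -1 to 1 (fully open at 1, half-way at 0, shut at -1). In form: [x, y, z, wx, wy, wz, fingers, x, y, z, wx, wy, wz, fingers, ...]. A call has exactly 8 rows; each row is the pose to reach, as a shift and turn from the pose commanded when the call began, along the tool's axes at that moment; what a row does not reach only later rows make up. A row lasts 1/8 s, in which the tool goes at most 62.5 mm and 10.7 degrees, less where a joint would pass 70% of its speed; a pose out of reach is approached as far as the arm can. A call with a number of a shift or a turn outside -1 to 1 is refused whole. A call with a gripper value outside its range is refused whole. The fingers move at their own pace and stop on an object; "newtons" is the grip in N (left out, the last holds). Time passes only in rows, so rows that repeat a pose let the fingers close, or fill a call up. It gives the time, the measured TCP pose, the force, the opening and the grip force at its end, in the units of the state.
- ctrl.get_state(): the state, without advancing time (a new reading comes with each control period).
- ctrl.get_image(name): name is "scene" or "top" or "wrist"; returns a dict with "pixels" (420x560x3 uint8, red, green, blue), "fx", "fy", "cx", "cy" (pixels), "dist" ([k1, k2, p1, p2, k3] as OpenCV has them; the pictures are not rectified), "xyz" and "rotation" of the camera in the world; the wrist camera has in their place "tool_from_camera" (4x4, takes a point from camera to tool coordinates, whose origin is the TCP and whose axes are the flange's). Camera axes: x right, y up, looking along -z (the intrinsics and any distortion apply to the point x, -y, -z); pixel columns grow to the right and rows downward; lengths in m; the calibration is good to about 2 mm. A picture is of the moment at which its call begins: read the wrist's pose just before it. There is no depth.
- ctrl.close_job(): hands the job in; it is judged then, once.
The state is a dict: "time": time; "joint_positions": joint angles; "qd": joint speeds; "joint_torque": joint torques, N m; "position": TCP position; "tool_rot": TCP orientation; "ft_force": force on the tool from outside, world axes, zero at the start; "torque": the same for the moment, N m; "grip_width": opening from 0.0 (shut) to 1.0 (fully open); "grip_force": force on a finger pad.
Only numpy, scipy, OpenCV 4.12 (cv2) and the standard library are available. Lean on these libraries where they do the work, as an engineer would, in place of code of your own. Each camera call takes 0.05 s, during which the arm holds its last target. There are 200 camera calls.

## Working session

There is one attempt and no reset: what is moved stays moved. The work goes in short steps, Python scripts to look and compute and a tool call to move; the robot and the scene stay as the last step left them, time stands still between calls to the robot, and variables do not carry over. Pictures are saved under pics/ and viewed, at most 10 in all, crops included, and the job is handed in when it is done.

Besides the shell and the picture viewer there is one more tool, called as name(argument=value, ...) on one line, values as JSON. jog_arm: Moves the arm, as the interface text tells. Its arguments: {"type":"object","properties":{"moves":{"type":"array"},"newtons":{"type":"number"}},"required":["moves"]}

```bash
mkdir -p pics; python3 - <<'E'
from bench import ctrl
import cv2,pickle
s=ctrl.get_state();print(s['time'],s['position'],s['tool_rot'],s['grip_width'])
d={}
for n in('scene','top'):
    im=ctrl.get_image(n);d[n]=im;cv2.imwrite(f'pics/{n}0.png',im['pixels'][:,:,::-1]);print(n,im['xyz'],im['fx'],im['dist'])
pickle.dump(d,open('im.pkl','wb'))
E
```

```text
0.0 [ 0.23403835 -0.60580832  0.22145171] [-3.08649155e+00 -5.75657198e-01  7.15287944e-04] 0.9988479457367851
scene [0.90321806 0.4640891  1.0572178 ] 500.6648288915795 [-0.04713055  0.          0.          0.          0.        ]
top [ 0.42502972 -0.00239361  1.05865762] 510.40586662897357 [-0.03492998  0.          0.          0.          0.        ]
```

View pics/top0.png

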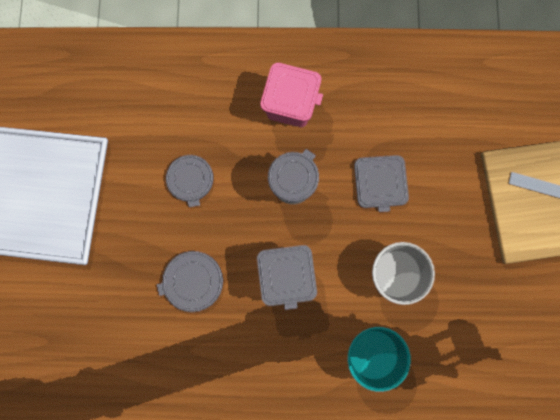

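View pics/scene0.png

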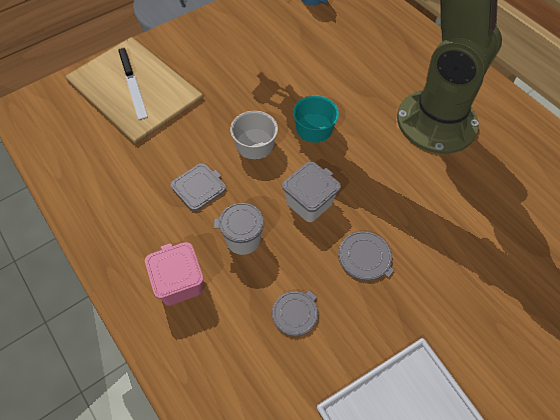

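The top view shows the open white tub at about (403,273). The teal one at (379,358) is the look-alike. The candidate loose lids are the large round one at (193,281), the small round one at (190,178) and the square one at (381,182). I'll measure them and make an enlarged crop to confirm.

```bash
cat > h.py <<'E'
import cv2,numpy as np
def ray(im,px,z):
    K=np.array([[im['fx'],0,im['cx']],[0,im['fy'],im['cy']],[0,0,1]])
    p=cv2.undistortPoints(np.array(px,float).reshape(-1,1,2),K,np.array(im['dist'],float))[:,0]
    R=np.array(im['rotation'])
    if R.shape!=(3,3):R=cv2.Rodrigues(R)[0]
    d=np.c_[p[:,0],-p[:,1],-np.ones(len(p))]@R.T
    o=np.array(im['xyz']);return o+d*((z-o[2])/d[:,2])[:,None]
E
python3 - <<'E'
import pickle
from h import *
d=pickle.load(open('im.pkl','rb'))
for n,seeds in(('top',{'tub':(403,273),'large':(193,281),'small':(190,178),'square':(381,182),'sqtub':(287,275),'smtub':(293,177)}),('scene',{'tub':(254,134),'large':(366,256),'small':(295,313)})):
    im=d[n];hsv=cv2.cvtColor(im['pixels'],cv2.COLOR_RGB2HSV)
    m=((hsv[...,1]<60)&(hsv[...,2]>70)).astype(np.uint8)*255
    m=cv2.morphologyEx(m,cv2.MORPH_OPEN,np.ones((3,3)))
    cs=cv2.findContours(m,cv2.RETR_EXTERNAL,cv2.CHAIN_APPROX_NONE)[0]
    for k,s in seeds.items():
        c=[c for c in cs if cv2.pointPolygonTest(c,s,False)>0]
        if not c:print(k,'none');continue
        z={'tub':.065,'sqtub':.075,'smtub':.085}.get(k,.009)
        P=ray(im,c[0][:,0],z)[:,:2].astype(np.float32)
        # robust circle: minEnclosing after removing tab by opening is rough; use median-radius fit
        q=P
        for _ in range(6):
            A=np.c_[2*q,np.ones(len(q))];x=np.linalg.lstsq(A,(q**2).sum(1),rcond=None)[0]
            r=np.sqrt(x[2]+x[:2]@x[:2]);e=abs(np.linalg.norm(P-x[:2],axis=1)-r);q=P[e<max(.003,np.percentile(e,60))]
        print(n,k,x[:2].round(4),'diam mm',round(2000*r),len(q),len(P))
p=d['top']['pixels'][130:320,140:450,::-1]
cv2.imwrite('pics/crop.png',cv2.resize(p,None,fx=2.5,fy=2.5,interpolation=cv2.INTER_CUBIC))
from bench import ctrl
s=ctrl.get_state();print(cv2.Rodrigues(np.array(s['tool_rot']))[0].round(3))
E
```

```text
top tub [ 0.454  -0.2298] diam mm 119 174 174
top large [0.4352 0.1882] diam mm 121 159 177
top small [0.6502 0.2023] diam mm 97 122 140
top square [ 0.6436 -0.2009] diam mm 117 111 185
top sqtub [ 0.4441 -0.0055] diam mm 116 123 205
top smtub [ 0.6374 -0.0152] diam mm 98 136 151
scene tub [ 0.4606 -0.2182] diam mm 137 82 137
scene large [0.4364 0.19  ] diam mm 122 140 156
scene small [0.6523 0.2045] diam mm 98 118 132
[[ 0.933  0.361 -0.001]
 [ 0.361 -0.933  0.002]
 [-0.    -0.002 -1.   ]]
```

View pics/crop.png

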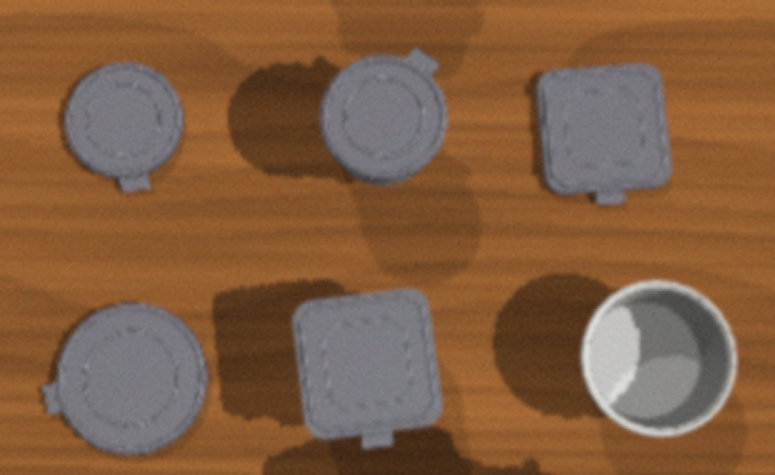

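The crop confirms the choice. The white tub is the only open one meant, with a measured rim of 119 mm at (0.454, -0.230). The lid that fits is the large round one, measured at 121 mm (the small one measures 97 mm), at (0.436, 0.189). Both are within reach, and the two views of the lid agree to about 2 mm. I'll move to the tub at the present height first.

jog_arm(moves=[0.08, -0.06, 0, 0, 0, 0, -1, 0.2, -0.16, 0, 0, 0, 0, -1, 0.34, -0.27, 0, 0, 0, 0, -1, 0.48, -0.38, 0, 0, 0, 0, -1, 0.62, -0.49, 0, 0, 0, 0, -1, 0.76, -0.6, 0, 0, 0, 0, -1, 0.88, -0.7, 0, 0, 0, 0, -1, 0.96, -0.76, 0, 0, 0, 0, -1])

```text
time: 1.1
position: [0.4217, -0.2871, 0.2223]
tool_rot: [-3.087, -0.581, 0.0]
ft_force: [-0.0, -0.1, 0.4]
grip_width: 0.168
grip_force: 0.0
```

```bash
cat > g.py <<'E'
import sys
from h import *
from bench import ctrl
s=ctrl.get_state();R=cv2.Rodrigues(np.array(s['tool_rot']))[0]
t=np.array([float(a) for a in sys.argv[1:4]])
print(s['time'],s['position'],s['tool_rot'],s['grip_width'],np.round(s['joint_positions'],2),'units',(R.T@(t-s['position'])/.3).round(3))
E
python3 g.py .454 -.23 .095
```

```text
1.1 [ 0.42173348 -0.28708149  0.2223387 ] [-3.08704945e+00 -5.80503183e-01  2.42652120e-04] 0.16795713791742106 [ 0.87  0.04 -0.33  1.78  0.01  1.32 -0.66] units [ 0.169 -0.138  0.425]
```

jog_arm(moves=[0.08, -0.07, 0, 0, 0, 0, -1, 0.17, -0.14, 0, 0, 0, 0, -1, 0.17, -0.14, 0.08, 0, 0, 0, -1, 0.17, -0.14, 0.18, 0, 0, 0, -1, 0.17, -0.14, 0.28, 0, 0, 0, -1, 0.17, -0.14, 0.36, 0, 0, 0, -1, 0.17, -0.14, 0.41, 0, 0, 0, -1, 0.17, -0.14, 0.425, 0, 0, 0, -1])

```text
time: 2.1
position: [0.4527, -0.232, 0.0942]
tool_rot: [-3.087, -0.576, 0.002]
ft_force: [0.7, -0.9, -0.4]
grip_width: 0.007
grip_force: 0.0
```

```bash
python3 g.py .454 -.23 .095; python3 - <<'E'
from bench import ctrl
import cv2
for n in('top','scene'):cv2.imwrite(f'pics/{n}1.png',ctrl.get_image(n)['pixels'][:,:,::-1])
E
```

```text
2.1 [ 0.45266995 -0.23202702  0.09419508] [-3.08733865e+00 -5.75906263e-01  1.79948907e-03] 0.00661579082787023 [ 0.79  0.15 -0.39  1.94  0.07  1.07 -0.83] units [ 0.007 -0.005 -0.003]
```

View pics/scene1.png

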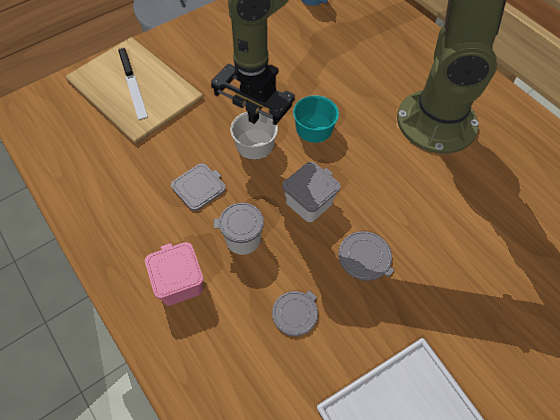

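The shut fingertips are over the white tub's mouth at about (254,120), and the measured error is 3 mm. Now I'll hold for 3 s.

jog_arm(moves=[0.005, -0.005, 0, 0, 0, 0, -1, 0.005, -0.005, 0, 0, 0, 0, -1, 0.005, -0.005, 0, 0, 0, 0, -1, 0.005, -0.005, 0, 0, 0, 0, -1, 0.005, -0.005, 0, 0, 0, 0, -1, 0.005, -0.005, 0, 0, 0, 0, -1, 0.005, -0.005, 0, 0, 0, 0, -1, 0.005, -0.005, 0, 0, 0, 0, -1])

```text
time: 3.2
position: [0.454, -0.2303, 0.095]
tool_rot: [3.088, 0.576, -0.0]
ft_force: [-0.5, 0.6, -0.4]
grip_width: 0.008
grip_force: 0.0
```

jog_arm(moves=[0, 0, 0, 0, 0, 0, -1, 0, 0, 0, 0, 0, 0, -1, 0, 0, 0, 0, 0, 0, -1, 0, 0, 0, 0, 0, 0, -1, 0, 0, 0, 0, 0, 0, -1, 0, 0, 0, 0, 0, 0, -1, 0, 0, 0, 0, 0, 0, -1, 0, 0, 0, 0, 0, 0, -1])

```text
time: 4.2
position: [0.4541, -0.2303, 0.0951]
tool_rot: [3.088, 0.576, -0.0]
ft_force: [-0.6, 0.7, -0.5]
grip_width: 0.006
grip_force: 0.0
```

jog_arm(moves=[0, 0, 0, 0, 0, 0, -1, 0, 0, 0, 0, 0, 0, -1, 0, 0, 0, 0, 0, 0, -1, 0, 0, 0, 0, 0, 0, -1, 0, 0, 0, 0, 0, 0, -1, 0, 0, 0, 0, 0, 0, -1, 0, 0, 0, 0, 0, 0, -1, 0, 0, 0, 0, 0, 0, -1])

```text
time: 5.2
position: [0.454, -0.2303, 0.095]
tool_rot: [3.088, 0.576, -0.0]
ft_force: [-0.6, -1.4, 0.3]
grip_width: 0.004
grip_force: 0.0
```

```bash
python3 g.py .454 -.23 .28;python3 g.py .54 0 .28;python3 g.py .436 .189 .28
```

```text
5.2 [ 0.45404652 -0.23031342  0.09504091] [ 3.08826312e+00  5.76169843e-01 -5.50975390e-05] 0.00391213824739915 [ 0.79  0.15 -0.4   1.94  0.07  1.07 -0.84] units [ 0.    -0.001 -0.617]
5.2 [ 0.45404652 -0.23031342  0.09504091] [ 3.08826312e+00  5.76169843e-01 -5.50975390e-05] 0.00391213824739915 [ 0.79  0.15 -0.4   1.94  0.07  1.07 -0.84] units [ 0.544 -0.613 -0.617]
5.2 [ 0.45404652 -0.23031342  0.09504091] [ 3.08826312e+00  5.76169843e-01 -5.50975390e-05] 0.00391213824739915 [ 0.79  0.15 -0.4   1.94  0.07  1.07 -0.84] units [ 0.448 -1.325 -0.617]
```

Held for 3 s. Now straight up, then across between the two rows at z = 0.28.

jog_arm(moves=[0, 0, -0.08, 0, 0, 0, -1, 0, 0, -0.22, 0, 0, 0, -1, 0, 0, -0.38, 0, 0, 0, -1, 0, 0, -0.52, 0, 0, 0, -1, 0.04, -0.04, -0.6, 0, 0, 0, -1, 0.14, -0.15, -0.62, 0, 0, 0, -1, 0.26, -0.29, -0.62, 0, 0, 0, -1, 0.38, -0.43, -0.62, 0, 0, 0, -1])

```text
time: 6.2
position: [0.5143, -0.0675, 0.2813]
tool_rot: [3.088, 0.575, 0.001]
ft_force: [0.4, -0.5, -0.5]
grip_width: 0.005
grip_force: 0.0
```

```bash
python3 g.py .54 0 .28;python3 g.py .436 .189 .28
```

```text
6.2 [ 0.51428257 -0.06752396  0.28133564] [3.08802099e+00 5.74529561e-01 1.11229956e-03] 0.005423472937625536 [ 0.63  0.04 -0.56  1.67  0.02  1.44 -1.14] units [ 0.161 -0.179  0.004]
6.2 [ 0.51428257 -0.06752396  0.28133564] [3.08802099e+00 5.74529561e-01 1.11229956e-03] 0.005423472937625536 [ 0.63  0.04 -0.56  1.67  0.02  1.44 -1.14] units [ 0.064 -0.892  0.004]
```

jog_arm(moves=[0.1, -0.11, 0, 0, 0, 0, -1, 0.15, -0.23, 0, 0, 0, 0, -1, 0.14, -0.37, 0, 0, 0, 0, -1, 0.12, -0.51, 0, 0, 0, 0, -1, 0.1, -0.65, 0, 0, 0, 0, -1, 0.08, -0.78, 0, 0, 0, 0, -1, 0.06, -0.86, 0, 0, 0, 0, -1, 0.06, -0.885, 0, 0, 0, 0, -1])

```text
time: 7.2
position: [0.4344, 0.1861, 0.2812]
tool_rot: [3.087, 0.579, 0.001]
ft_force: [0.7, -0.7, -0.1]
grip_width: 0.007
grip_force: 0.0
```

```bash
python3 g.py .436 .189 .039
```

```text
7.2 [0.43441139 0.18606774 0.28122641] [3.08684237e+00 5.78523784e-01 1.03136559e-03] 0.006577354986331218 [ 0.39 -0.08 -0.79  1.76 -0.05  1.44 -1.6 ] units [ 0.008 -0.008  0.807]
```

jog_arm(moves=[0.005, -0.005, 0.08, 0, 0, 0, -1, 0.005, -0.005, 0.2, 0, 0, 0, -1, 0.005, -0.005, 0.33, 0, 0, 0, -1, 0.005, -0.005, 0.46, 0, 0, 0, -1, 0.005, -0.005, 0.59, 0, 0, 0, -1, 0.005, -0.005, 0.7, 0, 0, 0, -1, 0.005, -0.005, 0.77, 0, 0, 0, -1, 0.005, -0.005, 0.8, 0, 0, 0, -1])

```text
time: 8.2
position: [0.4357, 0.1857, 0.0395]
tool_rot: [3.089, 0.573, -0.004]
ft_force: [-0.0, -0.4, 0.0]
grip_width: 0.01
grip_force: 0.0
```

```bash
python3 g.py .436 .189 .039; python3 - <<'E'
from bench import ctrl
import cv2
cv2.imwrite('pics/scene2.png',ctrl.get_image('scene')['pixels'][:,:,::-1])
E
```

```text
8.2 [0.43567417 0.18565175 0.03948659] [ 3.08882434  0.57288002 -0.00405437] 0.009551067080414567 [ 0.3   0.21 -0.82  2.05  0.19  0.96 -1.81] units [ 0.005 -0.01   0.002]
```

View pics/scene2.png

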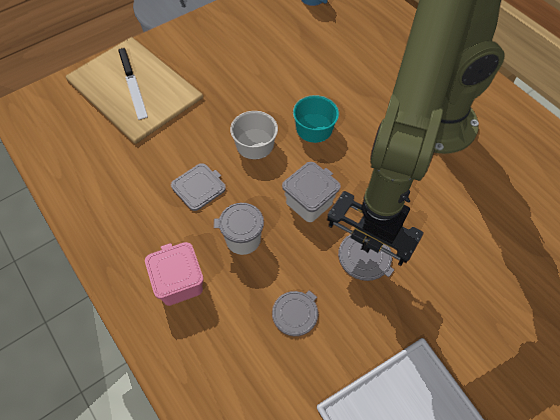

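The fingertips are over the large round lid at about (366,245), and nothing has moved. Now the hold.

jog_arm(moves=[0, -0.005, 0, 0, 0, 0, -1, 0, -0.005, 0, 0, 0, 0, -1, 0, -0.005, 0, 0, 0, 0, -1, 0, -0.005, 0, 0, 0, 0, -1, 0, -0.005, 0, 0, 0, 0, -1, 0, -0.005, 0, 0, 0, 0, -1, 0, -0.005, 0, 0, 0, 0, -1, 0, -0.005, 0, 0, 0, 0, -1])

```text
time: 9.25
position: [0.4352, 0.1886, 0.041]
tool_rot: [3.088, 0.576, -0.0]
ft_force: [0.3, 0.3, 0.4]
grip_width: 0.004
grip_force: 0.0
```

jog_arm(moves=[0, 0, 0, 0, 0, 0, -1, 0, 0, 0, 0, 0, 0, -1, 0, 0, 0, 0, 0, 0, -1, 0, 0, 0, 0, 0, 0, -1, 0, 0, 0, 0, 0, 0, -1, 0, 0, 0, 0, 0, 0, -1, 0, 0, 0, 0, 0, 0, -1, 0, 0, 0, 0, 0, 0, -1])

```text
time: 10.25
position: [0.4353, 0.1886, 0.041]
tool_rot: [3.088, 0.576, -0.0]
ft_force: [-0.2, -0.1, -0.2]
grip_width: 0.0
grip_force: 0.0
```

jog_arm(moves=[0, 0, 0, 0, 0, 0, -1, 0, 0, 0, 0, 0, 0, -1, 0, 0, 0, 0, 0, 0, -1, 0, 0, 0, 0, 0, 0, -1, 0, 0, 0, 0, 0, 0, -1, 0, 0, 0, 0, 0, 0, -1, 0, 0, 0, 0, 0, 0, -1, 0, 0, 0, 0, 0, 0, -1])

```text
time: 11.25
position: [0.4353, 0.1886, 0.041]
tool_rot: [3.088, 0.576, -0.0]
ft_force: [0.1, -0.4, -0.2]
grip_width: 0.006
grip_force: 0.0
```

```bash
python3 g.py .436 .189 .039; python3 -c "
from bench import ctrl
print(ctrl.close_job())"
```

```text
11.25 [0.43525979 0.18856709 0.04101662] [ 3.08825100e+00  5.76000109e-01 -6.56946938e-06] 0.006122952656571553 [ 0.3   0.21 -0.82  2.05  0.19  0.96 -1.82] units [ 0.003 -0.     0.007]
the job is handed in; nothing more can be done
None
```

I pointed about 3 cm above the middle of the open white tub's mouth for 3 s, then about 3 cm above the middle of the large round lid for 3 s, and handed the job in still pointing there at 11.25 s, with no contact forces seen.

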